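# Start the bench mixer and hold the reagent bottle in its sprung cup at mixing depth

### The arm

A 7-joint arm with a two-finger parallel gripper is mounted at the origin on a cart in front of the work surface, level with it; the furniture and walls round the work are solid. World frame = base frame: x ahead of the robot, y to its left, z up, the work surface at z = 0. Lengths are in m, angles in rad, forces in N, time in s.
With the tool pointing down it reaches from about 0.425 to 0.925 m from the base axis. Payload 6.8 kg.
Tool frame: the origin (TCP) lies on the mounting face of the last link; the fingertips stand 173 mm ahead of it and the grasp point (between the pads) lies 155 mm ahead of it; z points along the fingers, y is the line along which they close (so a half turn about z gives the same grasp; the last joint's range is limited). The gripper opens to 85 mm and grips with 20 to 120 N. Pads are 22 mm wide; open, the fingers measure 114 mm over their backs; the gripper's body (76 mm by 85 mm) begins 54 mm behind the grasp point. The pads swing forward as they close: fully open they stand 13 mm farther back than shut.
Start: joints at [1.148, 0.477, 0.022, 1.555, -0.011, 1.109, -0.083], TCP at [0.209, -0.642, 0.405] pointing down, gripper open.
Joint ranges: [-2.96, 2.96], [-0.34, 2.1], [-1.41, 1.46], [0.24, 2.44], [-1.37, 4.51], [0.17, 1.92], [-2.96, 2.96]. Speed limits (rad/s): [2.39, 2.39, 3.14, 3.14, 3.14, 3.14, 3.14].

### API

Orientations are given as a rotation vector (axis times angle).
In Python, from bench import r gives the robot as it stands.
- The arm moves only by the tool arm_command, never from a script. Its argument "plan" is a list of rows, each an object of numbers: "claw": the closure, from 0 (fully open) to 1 (shut); "tx", "ty", "tz": the shift along the tool's x, y, z in m; "ax", "ay", "az": the turn, a rotation vector about the tool's x, y, z in degrees. A call has exactly 10 rows; each row shifts and turns the commanded pose from where the row before left it, along the tool's axes as they then stand; what a row does not reach is not made up. A row lasts 1/12 s, in which the tool goes at most 41.7 mm and 7.16 degrees, less where a joint would pass 70% of its speed; a pose out of reach is approached as far as the arm can. A call is refused whole if a number of a shift passes 0.0417 or a number of a turn 7.16, either way. A call with a gripper value outside its range is refused whole. The fingers move at their own pace and stop on an object; "squeeze" is the grip in N (left out, the last holds). Time passes only in rows, so rows that do not move let the fingers close, or fill a call up. It gives the time, the measured TCP pose, the force, the opening and the grip force at its end, in the units of the state.
- r.get_obs(): the state, without advancing time (a new reading comes with each control period).
- r.grab_frame(name): name is "side" or "top" or "wrist"; returns the picture (420x560x3 uint8, red, green, blue); there is no depth.
- r.camera_model(name): a dict with "fx", "fy", "cx", "cy" (pixels), "position" and "orientation" of the camera in the world; the wrist camera has in their place "tool_from_camera" (4x4, takes a point from camera to tool coordinates, whose origin is the TCP and whose axes are the flange's). Camera axes: x right, y up, looking along -z (the intrinsics and any distortion apply to the point x, -y, -z); pixel columns grow to the right and rows downward; lengths in m; the calibration is good to about 2 mm. A picture is of the moment at which its call begins: read the wrist's pose just before it. camera_model takes no time and is no camera call.
- r.hand_in(): hands the job in; it is judged then, once.
Trained networks look in the newest picture that a camera, given by its name, has taken for a name from the list of things; names that differ only in an ending like _2 or _b are one class to them, and where a whole thing is asked for, a point or a joint stands for the part that bears it (a point fixed in the world has none). Each returns a list of dicts, best first, with "confidence" (0 to 1); they miss things now and then, are a little off and sometimes report something else, mostly with a low value. They report only what shows in the picture. A call takes as long as a camera call.
- r.boxes_of(target, camera): "location" ([x, y, z] in m, in the coordinates of the camera as it stood for that picture, good to about 4 mm: the middle of the surface that is visible of it).
- r.tip_of(target, camera): "location" ([x, y, z] in m, in the coordinates of the camera as it stood for that picture, good to about 4 mm: a listed point, or the origin of a listed thing).
The state is a dict: "clock": time; "joints": joint angles; "qvel": joint speeds; "tau": joint torques, N m; "tcp_pos": TCP position; "orientation": TCP orientation; "contact_force": force on the tool from outside, world axes, zero at the start; "moment": the same for the moment, N m; "grip_width": finger opening in m; "gripper_force": force on a finger pad.
Only numpy, scipy, OpenCV 4.12 (cv2) and the standard library are available. Lean on these libraries where they do the work, as an engineer would, in place of code of your own. Each camera call takes 0.05 s, during which the arm holds its last target. There are 200 camera calls.

### The job

Start the white bench mixer by pushing its green sprung plunger all the way down and letting it come back up. Then stand the small brown bottle upright in the mixer's black cup and press the cup down with it, half-way through its stroke (8 mm of 16 mm, when the yellow ring under the cup has just sunk into the black collar), never down to the bottom stop; keep it pressed there: the program finishes while the gripper is still on the bottle holding it down. Leave the two white bottles standing where they are.

Things in the scene. Friction and masses are not known exactly. Their poses are not given: they have to be found in the camera images.
- mixer: White bench mixer, fixed to the worktop, 114 x 176 x 52 mm (its x, y, z), blue strip on its front (-x side); origin at the centre of its underside, z up. On its top: a round black collar (76 mm across, rim 68 mm above the worktop) with the sprung cup in it, its axis at (0, +42) mm in the mixer's x, y; and the green plunger, its axis at (0, -48) mm in the mixer's x, y.
- cup_seat (a point): Centre of the inner floor of the mixer's black cup, moving with it: 82 mm above the worktop when the cup is up. The cup is open on top, inside 40 mm across at the floor, flaring to 46 mm at the rim, which is 18 mm above this point; 54 mm across outside. The 8 mm yellow ring below the cup shows just above the collar when the cup is up.
- cup (a joint): How far the cup is pressed down, m: 0 up, 0.016 at its bottom stop; wanted 0.008. It slides straight down against a spring: starts to move at 3 N (less the weights of cup, 0.4 N, and bottle), 11 N at 0.008, 19 N at 0.016, and springs back up if let go; the bottle's weight alone does not move it.
- plunger_top (a point): Centre of the top face of the green plunger knob, 30 mm across; 87 mm above the worktop when up. Moves with the plunger.
- plunger (a joint): How far the plunger is pushed down, m: 0 up, 0.015 fully down on its hard stop. Straight down against a spring: 3 N at the start, 9 N at the end; springs back up when let go.
- brown_bottle_centre (a point): Centre, half-way up, of the small dark brown bottle with a black cap: 35 mm across, 70 mm tall, loose, upright on the worktop, its z axis up. About 0.06 kg; it can be gripped round its body or cap (the cap is fixed).
- tablet_bottle_centre (a point): Centre, half-way up, of a white bottle, 47 mm across, 85 mm tall, upright; leave it alone.
- water_bottle_centre (a point): Centre, half-way up, of a taller white bottle, 50 mm across, 100 mm tall, upright; leave it alone.

How it is judged:
On the way, in this order (a step that is already met when the one before it is completed fails the run):
1. the green plunger is pushed fully down (at least 13 of 15 mm) (value of joint plunger above 0.013 m), for 0.1 s.
2. the plunger is back up while the cup is still up (value of joint each of plunger, cup below 0.003 m), for 0.1 s.
3. the brown bottle stands in the cup and holds it pressed half-way (horizontal distance between brown_bottle_centre and cup_seat below 0.01 m and value of joint cup between 0.0055 and 0.0105 m), for 0.5 s.
At the end, for the whole second after the job is handed in: The brown bottle stands upright (within 10 degrees) on the floor of the cup, centred within 10 mm, with the fingers on it, and the cup stays pressed 5.5 to 10.5 mm down; the plunger is up again (within 3 mm); both white bottles are within 30 mm of where they stood (all of step 3 and z of brown_bottle_centre in the frame of cup_seat between 0.03 and 0.04 m and angle between brown_bottle_centre's own z axis and vertical below 0.17 rad and contact force between the fingers and brown_bottle above 3 N and value of joint plunger below 0.003 m and distance of each of tablet_bottle_centre, water_bottle_centre from where it was at the start of the episode below 0.03 m); the arm keeps its last pose, push and grip.
It fails at once if the cup is driven down to its bottom stop (beyond 14.5 of 16 mm) (value of joint cup above 0.0145 m).
It fails at once if a white bottle is knocked over (angle between any of tablet_bottle_centre, water_bottle_centre's own z axis and vertical above 0.5 rad).
It also fails if it takes over 54 s, if anything falls off the work surface, if the arm or the gripper's body presses on something with over 40 N, if the wrist force passes 120 N, or if a joint passes its speed limit or range.

## Working session

There is one attempt and no reset: what is moved stays moved. The work goes in short steps, Python scripts to look and compute and a tool call to move; the robot and the scene stay as the last step left them, time stands still between calls to the robot, and variables do not carry over. Pictures are saved under pics/ and viewed, at most 10 in all, crops included, and the job is handed in when it is done.

Besides the shell and the picture viewer there is one more tool, called after "Emit:" as a command line: name --argument value ..., lists and objects as JSON in quotes. arm_command: Moves the arm, as the interface text tells. Its arguments: {"type":"object","properties":{"plan":{"type":"array","items":{"type":"object","properties":{"claw":{"type":"number"},"tx":{"type":"number"},"ty":{"type":"number"},"tz":{"type":"number"},"ax":{"type":"number"},"ay":{"type":"number"},"az":{"type":"number"}}}},"squeeze":{"type":"number"}},"required":["plan"]}

```bash
mkdir -p pics; cat > h.py <<'E'
import numpy as np, cv2
from scipy.spatial.transform import Rotation as R
from bench import r
def rot(o):
    o=np.array(o,float)
    if o.shape==(3,3): return o
    return R.from_rotvec(o).as_matrix() if o.size==3 else R.from_quat(o).as_matrix()
def cam(name):
    m=r.camera_model(name)
    if 'tool_from_camera' in m:
        s=r.get_obs(); T=np.eye(4); T[:3,:3]=rot(s['orientation']); T[:3,3]=s['tcp_pos']
        return T@np.array(m['tool_from_camera']),m
    T=np.eye(4); T[:3,:3]=rot(m['orientation']); T[:3,3]=m['position']; return T,m
def see(name,targets,f='tip_of',save=None):
    T,m=cam(name); im=r.grab_frame(name)
    if save: cv2.imwrite('pics/'+save,im[:,:,::-1])
    for t in targets:
        for d in getattr(r,f)(t,name)[:2]:
            p=np.array(d['location']); w=T[:3,:3]@p+T[:3,3]
            u=m['cx']+m['fx']*p[0]/-p[2]; v=m['cy']+m['fy']*-p[1]/-p[2]
            print(name,t,round(d['confidence'],2),w.round(4),'px',round(u),round(v))
E
python3 - <<'E'
from h import *
s=r.get_obs(); print({k:np.round(v,3) for k,v in s.items()})
for c in ('top','side','wrist'): print(r.camera_model(c))
ts=['mixer','cup_seat','plunger_top','brown_bottle_centre','tablet_bottle_centre','water_bottle_centre']
for c in ('top','side'): see(c,ts,save=c+'.png')
a=cv2.imread('pics/top.png');b=cv2.imread('pics/side.png')
cv2.imwrite('pics/both.png',cv2.resize(np.vstack([a,b]),(400*1,600)))
E
```

```text
{'clock': np.float64(0.0), 'joints': array([ 1.148,  0.478,  0.022,  1.556, -0.012,  1.109, -0.083]), 'qvel': array([ 0.001, -0.001, -0.001, -0.001,  0.   , -0.001,  0.   ]), 'tau': array([-0.0000e+00, -5.9644e+01,  1.6080e+00, -2.8119e+01,  1.2000e-02,
        1.0000e-02,  0.0000e+00]), 'tcp_pos': array([ 0.209, -0.642,  0.404]), 'orientation': array([-3.101e+00, -4.920e-01,  1.000e-03]), 'contact_force': array([-0.315,  0.587,  0.011]), 'moment': array([-0.045, -0.002,  0.021]), 'gripper_force': np.float64(0.0), 'grip_width': np.float64(0.085)}
{'fx': 512.3880687599801, 'fy': 512.3880687599801, 'cx': 281.4915701911246, 'cy': 210.9711792140482, 'position': array([ 0.31133153, -0.03103806,  1.39668192]), 'orientation': array([ 0.12113733, -0.10209809, -1.59121327])}
{'fx': 495.55613427529556, 'fy': 495.55613427529556, 'cx': 277.9212479896257, 'cy': 212.53095121796719, 'position': array([1.12103692, 0.2120732 , 1.22387564]), 'orientation': array([0.34231482, 0.51557174, 1.91015477])}
{'fx': 320.2914600672563, 'fy': 320.2914600672563, 'cx': 274.33258725166377, 'cy': 209.85820613684655,
[... 252 characters left out ...]
       3.01865880e-02],
       [ 0.00000000e+00,  0.00000000e+00,  0.00000000e+00,
         1.00000000e+00]])}
top mixer 0.91 [ 0.5852 -0.0519  0.0012] px 294 184
top cup_seat 0.82 [ 0.581  -0.0151  0.082 ] px 280 180
top plunger_top 0.49 [ 0.5929 -0.1016  0.0909] px 313 174
top tablet_bottle_centre 0.69 [0.5015 0.2173 0.0426] px 194 214
top water_bottle_centre 0.96 [0.39   0.3    0.0538] px 162 257
side mixer 0.65 [ 0.5832 -0.0573 -0.0034] px 263 248
side cup_seat 0.62 [ 0.5775 -0.0169  0.0818] px 277 237
side plunger_top 0.64 [ 0.5918 -0.1044  0.0857] px 244 229
side brown_bottle_centre 0.5 [ 0.4372 -0.3578  0.0359] px 188 166
side water_bottle_centre 0.62 [0.3917 0.3037 0.047 ] px 413 227
```

View pics/top.png

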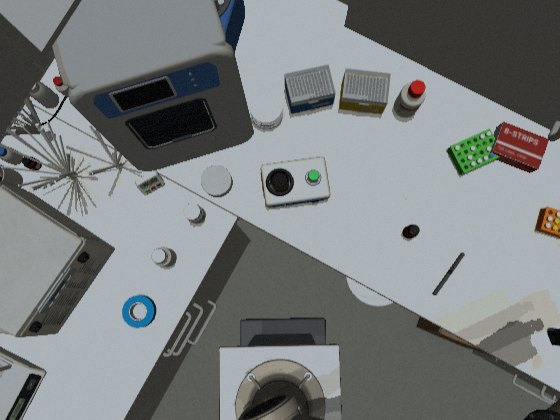

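View pics/side.png

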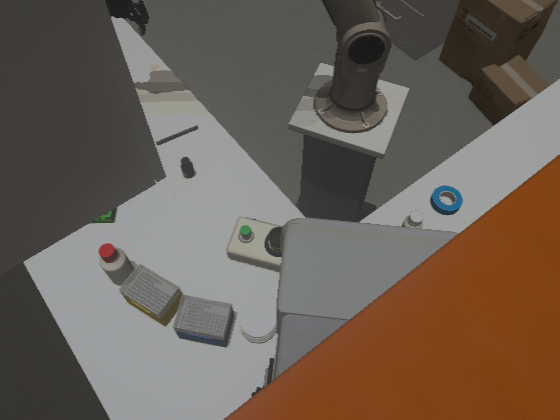

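The top view shows the mixer at about (294,182), with the cup at (280,181) and the plunger at (313,176). The brown bottle is at (411,231), and the white bottles are at (194,212) and (162,257). The side view has the brown bottle at (187,166) and the mixer at (260,243), which agrees with the networks. I'll go over the brown bottle for a close look on the way to the plunger.

Emit:
arm_command --plan '[{"tx": 0.0305,"ty": -0.02},{"tx": 0.0305,"ty": -0.02},{"tx": 0.0305,"ty": -0.02},{"tx": 0.0305,"ty": -0.02},{"tx": 0.0305,"ty": -0.02},{"tx": 0.0305,"ty": -0.02},{"tx": 0.0305,"ty": -0.02},{"tx": 0.0305,"ty": -0.02},{"tx": 0.0305,"ty": -0.02},{"tx": 0.0305,"ty": -0.02}]' --squeeze 60

```text
invalid input at $.plan[0]: expected keys claw, tx, ty, tz, ax, ay, az
```

```bash
cat >> h.py <<'E'
def go(x,y,z):
    s=r.get_obs(); d=rot(s['orientation']).T@(np.array([x,y,z])-s['tcp_pos'])
    print('tcp',s['tcp_pos'].round(4),'rv',s['orientation'].round(4),'t',s['clock'],'F',s['contact_force'].round(1),'tool delta',d.round(4)); return d
def ray(name,u,v,z):
    T,m=cam(name); d=T[:3,:3]@np.array([(u-m['cx'])/m['fx'],-(v-m['cy'])/m['fy'],-1]); o=T[:3,3]
    return (o+d*(z-o[2])/d[2]).round(4)
E
python3 - <<'E'
from h import *
print(ray('top',411,231,.07))
ts=['cup_seat','plunger_top','brown_bottle_centre']
see('wrist',ts,save='w1.png')
see('top',['brown_bottle_centre'])
go(.592,-.103,.32)
E
```

```text
[ 0.4402 -0.3516  0.07  ]
top brown_bottle_centre 0.7 [ 0.4407 -0.3598  0.0347] px 411 232
tcp [ 0.209  -0.6418  0.4047] rv [-3.1027 -0.4924 -0.    ] t 1.0 F [ 1.  -0.9 -0.5] tool delta [ 0.531  -0.3938  0.0847]
```

View pics/w1.png

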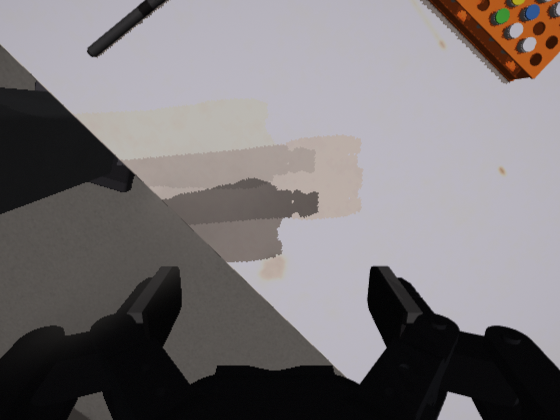

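All seven keys are required, so the move was refused. The wrist view shows only the open fingers, a pen at (125,25) and bare worktop, so I'm still at the start. I'll resend the full rows.

Emit:
arm_command --plan '[{"claw": 0,"tx": 0.03,"ty": -0.02,"tz": 0,"ax": 0,"ay": 0,"az": 0},{"claw": 0,"tx": 0.03,"ty": -0.02,"tz": 0,"ax": 0,"ay": 0,"az": 0},{"claw": 0,"tx": 0.03,"ty": -0.02,"tz": 0,"ax": 0,"ay": 0,"az": 0},{"claw": 0,"tx": 0.03,"ty": -0.02,"tz": 0,"ax": 0,"ay": 0,"az": 0},{"claw": 0,"tx": 0.03,"ty": -0.02,"tz": 0,"ax": 0,"ay": 0,"az": 0},{"claw": 0,"tx": 0.03,"ty": -0.02,"tz": 0,"ax": 0,"ay": 0,"az": 0},{"claw": 0,"tx": 0.03,"ty": -0.02,"tz": 0,"ax": 0,"ay": 0,"az": 0},{"claw": 0,"tx": 0.03,"ty": -0.02,"tz": 0,"ax": 0,"ay": 0,"az": 0},{"claw": 0,"tx": 0,"ty": 0,"tz": 0,"ax": 0,"ay": 0,"az": 0},{"claw": 0,"tx": 0,"ty": 0,"tz": 0,"ax": 0,"ay": 0,"az": 0}]' --squeeze 60

```text
clock: 1.83
tcp_pos: [0.3896, -0.4133, 0.405]
orientation: [-3.101, -0.501, -0.001]
contact_force: [-0.3, 0.3, -0.9]
grip_width: 0.0853
gripper_force: 0.0
```

```bash
python3 - <<'E'
from h import *
see('wrist',['cup_seat','plunger_top','brown_bottle_centre'],save='w2.png')
go(.592,-.103,.32)
E
```

```text
wrist brown_bottle_centre 0.92 [ 0.4451 -0.3589  0.034 ] px 241 118
tcp [ 0.3865 -0.4167  0.4047] rv [ 3.1029e+00  4.8830e-01 -9.0000e-04] t 2.0333 F [-0.3 -0.7  0.1] tool delta [ 0.2919 -0.2355  0.0844]
```

View pics/w2.png

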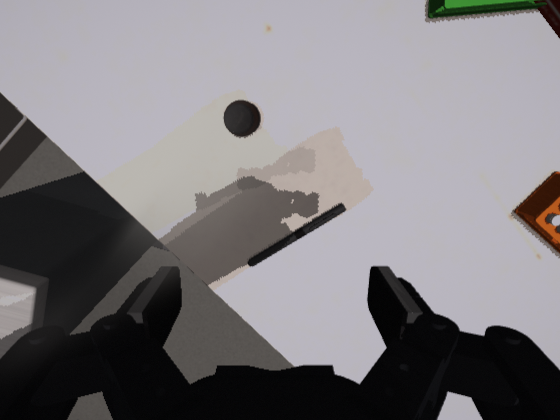

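The wrist view shows the brown bottle's black cap at (241,118), and all estimates agree to within 4 mm. Next I'll go over the plunger while closing the fingers.

Emit:
arm_command --plan '[{"claw": 1,"tx": 0.032,"ty": -0.026,"tz": 0,"ax": 0,"ay": 0,"az": 0},{"claw": 1,"tx": 0.032,"ty": -0.026,"tz": 0,"ax": 0,"ay": 0,"az": 0},{"claw": 1,"tx": 0.032,"ty": -0.026,"tz": 0,"ax": 0,"ay": 0,"az": 0},{"claw": 1,"tx": 0.032,"ty": -0.026,"tz": 0.0,"ax": 0,"ay": 0,"az": 0},{"claw": 1,"tx": 0.032,"ty": -0.026,"tz": 0.01,"ax": 0,"ay": 0,"az": 0},{"claw": 1,"tx": 0.032,"ty": -0.026,"tz": 0.01,"ax": 0,"ay": 0,"az": 0},{"claw": 1,"tx": 0.032,"ty": -0.026,"tz": 0.01,"ax": 0,"ay": 0,"az": 0},{"claw": 1,"tx": 0.032,"ty": -0.026,"tz": 0.01,"ax": 0,"ay": 0,"az": 0},{"claw": 1,"tx": 0.032,"ty": -0.026,"tz": 0.01,"ax": 0,"ay": 0,"az": 0},{"claw": 1,"tx": 0.004,"ty": -0.002,"tz": 0,"ax": 0,"ay": 0,"az": 0}]' --squeeze 60

```text
clock: 2.87
tcp_pos: [0.5927, -0.0966, 0.3538]
orientation: [-3.096, -0.504, -0.001]
contact_force: [-0.3, 0.9, 0.4]
grip_width: -0.0005
gripper_force: 0.0
```

```bash
python3 - <<'E'
from h import *
see('wrist',['cup_seat','plunger_top'],save='w3.png')
see('wrist',['mixer','cup_seat','plunger_top'])
go(.592,-.103,.32)
E
```

```text
wrist cup_seat 0.82 [ 0.5815 -0.014   0.0803] px 171 193
wrist plunger_top 0.66 [ 0.592  -0.0998  0.0878] px 280 217
wrist mixer 0.89 [ 0.591  -0.0539 -0.0008] px 227 172
wrist cup_seat 0.76 [ 0.5801 -0.0142  0.0794] px 161 188
wrist plunger_top 0.69 [ 0.5933 -0.0969  0.0847] px 266 206
tcp [ 0.5896 -0.1061  0.3559] rv [ 3.1026e+00  4.8640e-01 -1.0000e-04] t 3.2167 F [ 0.5  1.  -0.6] tool delta [ 0.0033 -0.0023  0.0359]
```

View pics/w3.png

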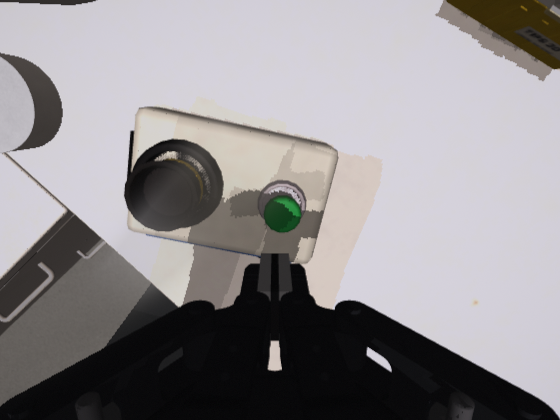

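The picture shows the plunger at (283,213), the cup at (170,190) and the closed fingertips at (275,258). The arm was still settling, so I'll measure again now that it is at rest.

```bash
cat >> h.py <<'E'
def green(z=.087):
    T,m=cam('wrist'); im=r.grab_frame('wrist'); h=cv2.cvtColor(im,cv2.COLOR_RGB2HSV)
    k=cv2.inRange(h,(45,120,40),(85,255,255)); n,l,st,c=cv2.connectedComponentsWithStats(k)
    i=1+st[1:,4].argmax(); print('green',st[i],c[i].round(1)); return ray('wrist',*c[i],z)
E
python3 - <<'E'
from h import *
for _ in range(2): print(green()); see('wrist',['cup_seat','plunger_top'])
go(.592,-.103,.32)
E
```

```text
green [257 190  31  34 651] [274.1 207. ]
[ 0.5945 -0.1043  0.087 ]
wrist plunger_top 0.9 [ 0.5907 -0.1015  0.087 ] px 269 210
green [259 191  32  34 701] [275.6 208.3]
[ 0.5942 -0.1041  0.087 ]
wrist cup_seat 0.91 [ 0.5817 -0.0142  0.0803] px 162 187
wrist plunger_top 0.75 [ 0.5944 -0.1028  0.0847] px 274 207
tcp [ 0.5902 -0.1038  0.3557] rv [3.1027e+00 4.9220e-01 1.0000e-04] t 3.6167 F [-0.2  0.3 -0. ] tool delta [ 0.002  -0.0002  0.0357]
```

Emit:
arm_command --plan '[{"claw": 1,"tx": 0.003,"ty": 0,"tz": 0.018,"ax": 0,"ay": 0,"az": 0},{"claw": 1,"tx": 0,"ty": 0,"tz": 0.018,"ax": 0,"ay": 0,"az": 0},{"claw": 1,"tx": 0,"ty": 0,"tz": 0.018,"ax": 0,"ay": 0,"az": 0},{"claw": 1,"tx": 0,"ty": 0,"tz": 0.018,"ax": 0,"ay": 0,"az": 0},{"claw": 1,"tx": 0,"ty": 0,"tz": 0.018,"ax": 0,"ay": 0,"az": 0},{"claw": 1,"tx": 0,"ty": 0,"tz": 0.005,"ax": 0,"ay": 0,"az": 0},{"claw": 1,"tx": 0,"ty": 0,"tz": 0.005,"ax": 0,"ay": 0,"az": 0},{"claw": 1,"tx": 0,"ty": 0,"tz": 0.005,"ax": 0,"ay": 0,"az": 0},{"claw": 1,"tx": 0,"ty": 0,"tz": 0.005,"ax": 0,"ay": 0,"az": 0},{"claw": 1,"tx": 0,"ty": 0,"tz": 0,"ax": 0,"ay": 0,"az": 0}]'

```text
clock: 4.45
tcp_pos: [0.5927, -0.1026, 0.2461]
orientation: [-3.103, -0.492, 0.002]
contact_force: [-6.2, 0.7, 8.3]
grip_width: -0.0002
gripper_force: 4.2
```

```bash
python3 - <<'E'
from h import *
go(.593,-.103,.245)
r.grab_frame('top'); go(.593,-.103,.245)
E
```

```text
tcp [ 0.5927 -0.1026  0.2461] rv [-3.1026e+00 -4.9240e-01  2.2000e-03] t 4.45 F [-6.2  0.7  8.3] tool delta [0.0002 0.0005 0.0011]
tcp [ 0.5927 -0.1026  0.2465] rv [-3.1026e+00 -4.9240e-01  2.3000e-03] t 4.5 F [-5.5  1.3  8.1] tool delta [0.0002 0.0005 0.0015]
```

About 13 mm down at 8 N. I'll press on to the stop, dwell, then release.

Emit:
arm_command --plan '[{"claw": 1,"tx": 0,"ty": 0,"tz": 0.002,"ax": 0,"ay": 0,"az": 0},{"claw": 1,"tx": 0,"ty": 0,"tz": 0.002,"ax": 0,"ay": 0,"az": 0},{"claw": 1,"tx": 0,"ty": 0,"tz": 0.001,"ax": 0,"ay": 0,"az": 0},{"claw": 1,"tx": 0,"ty": 0,"tz": 0,"ax": 0,"ay": 0,"az": 0},{"claw": 1,"tx": 0,"ty": 0,"tz": 0,"ax": 0,"ay": 0,"az": 0},{"claw": 1,"tx": 0,"ty": 0,"tz": 0,"ax": 0,"ay": 0,"az": 0},{"claw": 1,"tx": 0,"ty": 0,"tz": 0,"ax": 0,"ay": 0,"az": 0},{"claw": 1,"tx": 0,"ty": 0,"tz": 0,"ax": 0,"ay": 0,"az": 0},{"claw": 1,"tx": 0,"ty": 0,"tz": 0,"ax": 0,"ay": 0,"az": 0},{"claw": 1,"tx": 0,"ty": 0,"tz": 0,"ax": 0,"ay": 0,"az": 0}]'

```text
clock: 5.33
tcp_pos: [0.5928, -0.1025, 0.2452]
orientation: [3.102, 0.492, -0.001]
contact_force: [-15.5, 1.7, 34.4]
grip_width: -0.0
gripper_force: 17.2
```

On the hard stop at 34 N. Now I'll rise, let the plunger return, and go over the bottle.

Emit:
arm_command --plan '[{"claw": 1,"tx": 0,"ty": 0,"tz": -0.04,"ax": 0,"ay": 0,"az": 0},{"claw": 1,"tx": 0,"ty": 0,"tz": -0.04,"ax": 0,"ay": 0,"az": 0},{"claw": 0,"tx": -0.0275,"ty": 0.0245,"tz": -0.005,"ax": 0,"ay": 0,"az": 0},{"claw": 0,"tx": -0.0275,"ty": 0.0245,"tz": -0.005,"ax": 0,"ay": 0,"az": 0},{"claw": 0,"tx": -0.0275,"ty": 0.0245,"tz": 0,"ax": 0,"ay": 0,"az": 0},{"claw": 0,"tx": -0.0275,"ty": 0.0245,"tz": 0,"ax": 0,"ay": 0,"az": 0},{"claw": 0,"tx": -0.0275,"ty": 0.0245,"tz": 0,"ax": 0,"ay": 0,"az": 0},{"claw": 0,"tx": -0.0275,"ty": 0.0245,"tz": 0,"ax": 0,"ay": 0,"az": 0},{"claw": 0,"tx": -0.0275,"ty": 0.0245,"tz": 0,"ax": 0,"ay": 0,"az": 0},{"claw": 0,"tx": -0.0275,"ty": 0.0245,"tz": 0,"ax": 0,"ay": 0,"az": 0}]'

```text
clock: 6.17
tcp_pos: [0.4438, -0.3588, 0.3319]
orientation: [3.101, 0.492, 0.003]
contact_force: [0.1, -0.0, 0.4]
grip_width: 0.0855
gripper_force: 0.0
```

```bash
python3 - <<'E'
from h import *
for _ in range(4): r.grab_frame('wrist')
see('wrist',['brown_bottle_centre'],save='w4.png')
see('wrist',['brown_bottle_centre']); see('top',['plunger_top'])
go(.443,-.357,.2)
E
```

```text
wrist brown_bottle_centre 0.58 [ 0.4444 -0.3608  0.0356] px 277 204
wrist brown_bottle_centre 0.83 [ 0.444  -0.3611  0.0341] px 279 207
top plunger_top 0.68 [ 0.5951 -0.1039  0.0871] px 314 173
tcp [ 0.4455 -0.3561  0.3308] rv [-3.1021e+00 -4.9600e-01 -8.0000e-04] t 6.6667 F [-0.   0.6 -0.7] tool delta [-2.700e-03  1.000e-04  1.308e-01]
```

View pics/w4.png

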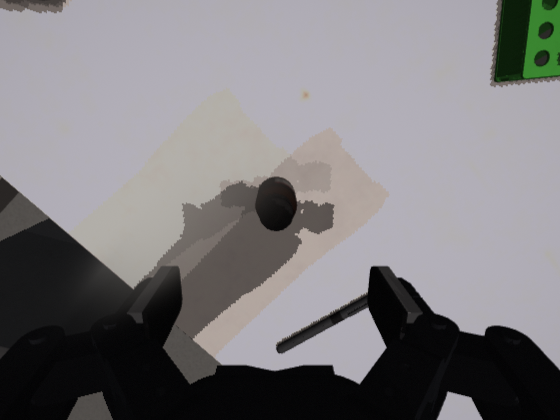

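The bottle is at (277,205), centred between the fingers, and the plunger is back up (z 0.087). I'll descend and grip.

Emit:
arm_command --plan '[{"claw": 0,"tx": -0.002,"ty": 0.002,"tz": 0.02,"ax": 0,"ay": 0,"az": 0},{"claw": 0,"tx": 0,"ty": 0,"tz": 0.02,"ax": 0,"ay": 0,"az": 0},{"claw": 0,"tx": 0,"ty": 0,"tz": 0.02,"ax": 0,"ay": 0,"az": 0},{"claw": 0,"tx": 0,"ty": 0,"tz": 0.02,"ax": 0,"ay": 0,"az": 0},{"claw": 0,"tx": 0,"ty": 0,"tz": 0.02,"ax": 0,"ay": 0,"az": 0},{"claw": 0,"tx": 0,"ty": 0,"tz": 0.016,"ax": 0,"ay": 0,"az": 0},{"claw": 0,"tx": 0,"ty": 0,"tz": 0.01,"ax": 0,"ay": 0,"az": 0},{"claw": 0,"tx": 0,"ty": 0,"tz": 0.004,"ax": 0,"ay": 0,"az": 0},{"claw": 0,"tx": 0,"ty": 0,"tz": 0,"ax": 0,"ay": 0,"az": 0},{"claw": 0,"tx": 0,"ty": 0,"tz": 0,"ax": 0,"ay": 0,"az": 0}]' --squeeze 60

```text
clock: 7.5
tcp_pos: [0.4438, -0.3598, 0.2012]
orientation: [3.102, 0.493, 0.001]
contact_force: [0.4, -0.4, -0.3]
grip_width: 0.0855
gripper_force: 0.0
```

Emit:
arm_command --plan '[{"claw": 1,"tx": 0,"ty": 0,"tz": 0,"ax": 0,"ay": 0,"az": 0},{"claw": 1,"tx": 0,"ty": 0,"tz": 0,"ax": 0,"ay": 0,"az": 0},{"claw": 1,"tx": 0,"ty": 0,"tz": 0,"ax": 0,"ay": 0,"az": 0},{"claw": 1,"tx": 0,"ty": 0,"tz": 0,"ax": 0,"ay": 0,"az": 0},{"claw": 1,"tx": 0,"ty": 0,"tz": 0,"ax": 0,"ay": 0,"az": 0},{"claw": 1,"tx": 0,"ty": 0,"tz": 0,"ax": 0,"ay": 0,"az": 0},{"claw": 1,"tx": 0,"ty": 0,"tz": 0,"ax": 0,"ay": 0,"az": 0},{"claw": 1,"tx": 0,"ty": 0,"tz": 0,"ax": 0,"ay": 0,"az": 0},{"claw": 1,"tx": 0,"ty": 0,"tz": 0,"ax": 0,"ay": 0,"az": 0},{"claw": 1,"tx": 0,"ty": 0,"tz": 0,"ax": 0,"ay": 0,"az": 0}]'

```text
clock: 8.33
tcp_pos: [0.4435, -0.36, 0.2014]
orientation: [3.102, 0.492, 0.001]
contact_force: [-0.1, 0.5, 4.7]
grip_width: 0.0325
gripper_force: 59.4
```

```bash
python3 - <<'E'
from h import *
for _ in range(2): see('wrist',['brown_bottle_centre'],save='w5.png')
go(.581,-.0145,.38); print(r.get_obs()['grip_width'])
E
```

```text
wrist brown_bottle_centre 0.82 [ 0.4441 -0.3592  0.0333] px 273 275
wrist brown_bottle_centre 0.68 [ 0.4426 -0.3621  0.0341] px 278 281
tcp [ 0.4435 -0.36    0.2014] rv [3.102e+00 4.920e-01 1.000e-03] t 8.5333 F [-1.3  0.7  5. ] tool delta [ 0.2377 -0.2858 -0.1787]
0.03256389946299621
```

View pics/w5.png

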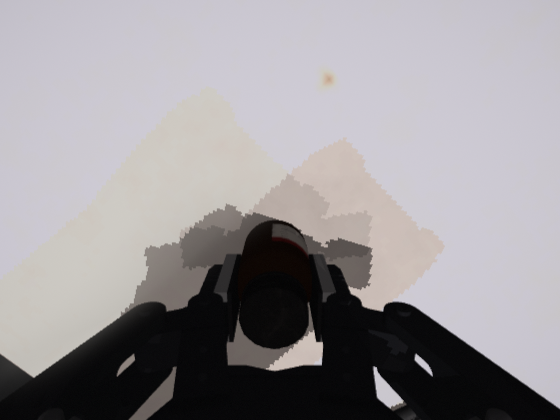

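Gripped at 60 N with the bottle upright and centred in the fingers at (275,290). I'll lift it and carry it over the cup.

Emit:
arm_command --plan '[{"claw": 1,"tx": 0,"ty": 0,"tz": -0.02,"ax": 0,"ay": 0,"az": 0},{"claw": 1,"tx": 0,"ty": 0,"tz": -0.03,"ax": 0,"ay": 0,"az": 0},{"claw": 1,"tx": 0,"ty": 0,"tz": -0.03,"ax": 0,"ay": 0,"az": 0},{"claw": 1,"tx": 0,"ty": 0,"tz": -0.03,"ax": 0,"ay": 0,"az": 0},{"claw": 1,"tx": 0.012,"ty": -0.014,"tz": -0.02,"ax": 0,"ay": 0,"az": 0},{"claw": 1,"tx": 0.024,"ty": -0.028,"tz": -0.01,"ax": 0,"ay": 0,"az": 0},{"claw": 1,"tx": 0.024,"ty": -0.028,"tz": 0,"ax": 0,"ay": 0,"az": 0},{"claw": 1,"tx": 0.024,"ty": -0.028,"tz": 0,"ax": 0,"ay": 0,"az": 0},{"claw": 1,"tx": 0.024,"ty": -0.028,"tz": 0,"ax": 0,"ay": 0,"az": 0},{"claw": 1,"tx": 0.024,"ty": -0.028,"tz": 0,"ax": 0,"ay": 0,"az": 0}]'

```text
clock: 9.37
tcp_pos: [0.5213, -0.1709, 0.3409]
orientation: [3.103, 0.492, 0.0]
contact_force: [1.2, 0.1, -1.3]
grip_width: 0.0323
gripper_force: 59.9
```

Emit:
arm_command --plan '[{"claw": 1,"tx": 0.024,"ty": -0.028,"tz": 0,"ax": 0,"ay": 0,"az": 0},{"claw": 1,"tx": 0.024,"ty": -0.028,"tz": 0,"ax": 0,"ay": 0,"az": 0},{"claw": 1,"tx": 0.024,"ty": -0.028,"tz": 0,"ax": 0,"ay": 0,"az": 0},{"claw": 1,"tx": 0.024,"ty": -0.028,"tz": 0,"ax": 0,"ay": 0,"az": 0},{"claw": 1,"tx": 0.01,"ty": -0.02,"tz": 0,"ax": 0,"ay": 0,"az": 0},{"claw": 1,"tx": 0,"ty": 0,"tz": 0,"ax": 0,"ay": 0,"az": 0},{"claw": 1,"tx": 0,"ty": 0,"tz": 0,"ax": 0,"ay": 0,"az": 0},{"claw": 1,"tx": 0,"ty": 0,"tz": 0,"ax": 0,"ay": 0,"az": 0},{"claw": 1,"tx": 0,"ty": 0,"tz": 0,"ax": 0,"ay": 0,"az": 0},{"claw": 1,"tx": 0,"ty": 0,"tz": 0,"ax": 0,"ay": 0,"az": 0}]'

```text
clock: 10.2
tcp_pos: [0.5808, -0.0159, 0.3406]
orientation: [3.103, 0.488, -0.001]
contact_force: [-0.1, -0.5, -0.7]
grip_width: 0.0325
gripper_force: 59.9
```

```bash
python3 - <<'E'
from h import *
for i in range(2): see('wrist',['brown_bottle_centre','cup_seat','plunger_top'],save='w6.png')
for i in range(2): see('side',['brown_bottle_centre','cup_seat'],save='s6.png')
see('top',['brown_bottle_centre','cup_seat'])
go(.581,-.0145,.3); print(r.get_obs()['grip_width'])
a=cv2.imread('pics/w6.png'); b=cv2.imread('pics/s6.png')[150:270,200:360]
cv2.imwrite('pics/c6.png',np.hstack([cv2.resize(a,(400,300)),cv2.resize(b,(400,300))]))
E
```

```text
wrist brown_bottle_centre 0.57 [ 0.5808 -0.0168  0.1711] px 276 276
wrist cup_seat 0.72 [ 0.5832 -0.0118  0.0793] px 270 212
wrist cup_seat 0.69 [ 0.593  -0.0993  0.088 ] px 386 237
wrist plunger_top 0.58 [ 0.5903 -0.1009  0.0884] px 386 241
wrist brown_bottle_centre 0.75 [ 0.583  -0.0152  0.1737] px 276 275
wrist cup_seat 0.61 [ 0.5783 -0.012   0.0815] px 270 219
wrist plunger_top 0.87 [ 0.5927 -0.1001  0.0901] px 389 240
side brown_bottle_centre 0.48 [ 0.576  -0.0113  0.1773] px 279 219
side cup_seat 0.68 [ 0.5764 -0.0159  0.0816] px 278 237
side brown_bottle_centre 0.51 [ 0.5754 -0.01    0.1769] px 280 219
side cup_seat 0.76 [ 0.5772 -0.0175  0.0829] px 277 237
tcp [ 0.5811 -0.0141  0.3406] rv [ 3.1027  0.4925 -0.    ] t 11.05 F [-0.2  0.1 -1.1] tool delta [-0.0002  0.0003  0.0406]
0.03245339893134399
```

View pics/c6.png

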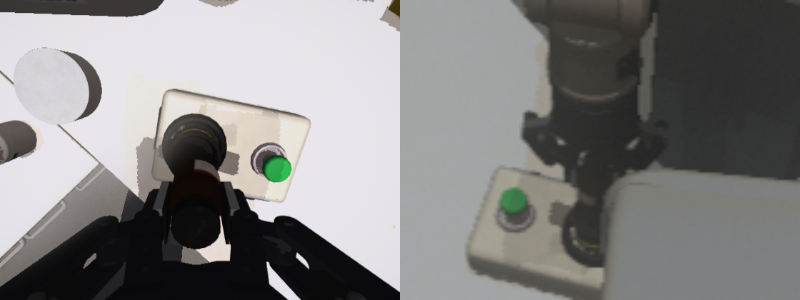

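The bottle hangs over the cup (wrist crop: cup at (193,145), bottle at (195,205), plunger up at (272,165)). They are aligned to within about 2 mm. I'll lower it into the cup, stopping just above its floor.

Emit:
arm_command --plan '[{"claw": 1,"tx": 0,"ty": -0.001,"tz": 0.01,"ax": 0,"ay": 0,"az": 0},{"claw": 1,"tx": 0,"ty": 0,"tz": 0.01,"ax": 0,"ay": 0,"az": 0},{"claw": 1,"tx": 0,"ty": 0,"tz": 0.008,"ax": 0,"ay": 0,"az": 0},{"claw": 1,"tx": 0,"ty": 0,"tz": 0.006,"ax": 0,"ay": 0,"az": 0},{"claw": 1,"tx": 0,"ty": 0,"tz": 0.005,"ax": 0,"ay": 0,"az": 0},{"claw": 1,"tx": 0,"ty": 0,"tz": 0.004,"ax": 0,"ay": 0,"az": 0},{"claw": 1,"tx": 0,"ty": 0,"tz": 0.004,"ax": 0,"ay": 0,"az": 0},{"claw": 1,"tx": 0,"ty": 0,"tz": 0.004,"ax": 0,"ay": 0,"az": 0},{"claw": 1,"tx": 0,"ty": 0,"tz": 0,"ax": 0,"ay": 0,"az": 0},{"claw": 1,"tx": 0,"ty": 0,"tz": 0,"ax": 0,"ay": 0,"az": 0}]'

```text
clock: 11.88
tcp_pos: [0.5808, -0.0132, 0.2895]
orientation: [3.103, 0.492, -0.0]
contact_force: [0.4, 0.2, -0.2]
grip_width: 0.0327
gripper_force: 59.9
```

No contact so far. Next, gently onto the floor.

Emit:
arm_command --plan '[{"claw": 1,"tx": 0,"ty": 0,"tz": 0.002,"ax": 0,"ay": 0,"az": 0},{"claw": 1,"tx": 0,"ty": 0,"tz": 0.002,"ax": 0,"ay": 0,"az": 0},{"claw": 1,"tx": 0,"ty": 0,"tz": 0.002,"ax": 0,"ay": 0,"az": 0},{"claw": 1,"tx": 0,"ty": 0,"tz": 0.001,"ax": 0,"ay": 0,"az": 0},{"claw": 1,"tx": 0,"ty": 0,"tz": 0.001,"ax": 0,"ay": 0,"az": 0},{"claw": 1,"tx": 0,"ty": 0,"tz": 0,"ax": 0,"ay": 0,"az": 0},{"claw": 1,"tx": 0,"ty": 0,"tz": 0,"ax": 0,"ay": 0,"az": 0},{"claw": 1,"tx": 0,"ty": 0,"tz": 0,"ax": 0,"ay": 0,"az": 0},{"claw": 1,"tx": 0,"ty": 0,"tz": 0,"ax": 0,"ay": 0,"az": 0},{"claw": 1,"tx": 0,"ty": 0,"tz": 0,"ax": 0,"ay": 0,"az": 0}]'

```text
clock: 12.72
tcp_pos: [0.5809, -0.0132, 0.2818]
orientation: [3.103, 0.492, 0.001]
contact_force: [-0.7, 0.5, 3.7]
grip_width: 0.0323
gripper_force: 60.3
```

```bash
python3 - <<'E'
from h import *
F=[]
for i in range(5):
    see('wrist',['brown_bottle_centre','cup_seat'] if i<2 else [],save='w7.png'); F.append(r.get_obs()['contact_force'])
print(np.mean(F,0)); go(.581,-.0135,.2754)
E
```

```text
wrist brown_bottle_centre 0.74 [ 0.5834 -0.011   0.1145] px 272 272
wrist brown_bottle_centre 0.85 [ 0.5844 -0.0136  0.1144] px 277 272
[-1.55296933e-01 -3.30928563e-03  3.69140444e+00]
tcp [ 0.5809 -0.0132  0.2817] rv [3.1028e+00 4.9220e-01 5.0000e-04] t 13.1667 F [0.3 0.2 3.3] tool delta [0.     0.0003 0.0063]
```

The 3.7 N reading implies about 1.7 mm of travel, matching the 1.7 mm from geometry. I'll press 6.3 mm more.

Emit:
arm_command --plan '[{"claw": 1,"tx": 0,"ty": 0,"tz": 0.001,"ax": 0,"ay": 0,"az": 0},{"claw": 1,"tx": 0,"ty": 0,"tz": 0.001,"ax": 0,"ay": 0,"az": 0},{"claw": 1,"tx": 0,"ty": 0,"tz": 0.001,"ax": 0,"ay": 0,"az": 0},{"claw": 1,"tx": 0,"ty": 0,"tz": 0.001,"ax": 0,"ay": 0,"az": 0},{"claw": 1,"tx": 0,"ty": 0,"tz": 0.001,"ax": 0,"ay": 0,"az": 0},{"claw": 1,"tx": 0,"ty": 0,"tz": 0.001,"ax": 0,"ay": 0,"az": 0},{"claw": 1,"tx": 0,"ty": 0,"tz": 0.0003,"ax": 0,"ay": 0,"az": 0},{"claw": 1,"tx": 0,"ty": 0,"tz": 0,"ax": 0,"ay": 0,"az": 0},{"claw": 1,"tx": 0,"ty": 0,"tz": 0,"ax": 0,"ay": 0,"az": 0},{"claw": 1,"tx": 0,"ty": 0,"tz": 0,"ax": 0,"ay": 0,"az": 0}]'

```text
clock: 14.0
tcp_pos: [0.581, -0.0132, 0.2759]
orientation: [3.103, 0.492, 0.001]
contact_force: [-2.3, -0.5, 10.3]
grip_width: 0.0322
gripper_force: 61.0
```

```bash
python3 - <<'E'
from h import *
F=[]
for i in range(8):
    see('wrist',['brown_bottle_centre','cup_seat','plunger_top'] if i<2 else [],save='w8.png'); F.append(r.get_obs()['contact_force'])
see('side',['brown_bottle_centre','cup_seat'])
see('top',['tablet_bottle_centre','water_bottle_centre'])
print(np.mean(F,0)); go(.581,-.0135,.2754); print(r.get_obs()['grip_width'],r.get_obs()['gripper_force'])
E
```

```text
wrist brown_bottle_centre 0.74 [ 0.5825 -0.014   0.1118] px 277 279
wrist plunger_top 0.62 [ 0.5932 -0.1018  0.0868] px 432 283
wrist brown_bottle_centre 0.71 [ 0.5844 -0.0135  0.1086] px 277 272
wrist plunger_top 0.81 [ 0.5942 -0.1047  0.087 ] px 438 283
side brown_bottle_centre 0.76 [ 0.5768 -0.0102  0.1133] px 280 232
side brown_bottle_centre 0.54 [ 0.5825 -0.0567  0.0006] px 263 247
side cup_seat 0.41 [ 0.5765 -0.0166  0.0764] px 277 238
top tablet_bottle_centre 0.88 [0.502  0.2156 0.0402] px 195 214
top water_bottle_centre 0.76 [0.3907 0.2983 0.05  ] px 163 256
[-1.61334678 -0.19712134  9.46828264]
tcp [ 0.581  -0.0132  0.276 ] rv [3.1026e+00 4.9220e-01 1.1000e-03] t 15.0 F [-2.   0.6  9.4] tool delta [-0.0001  0.0003  0.0006]
0.03232540115469388 60.956664306577295
```

View pics/w8.png

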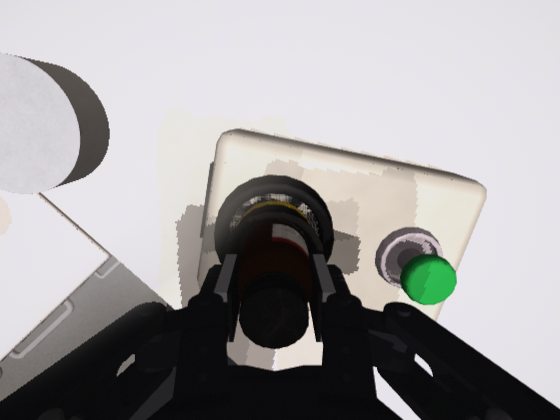

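The bottle sits upright in the cup with a sliver of yellow ring at (275,205), and the plunger is up. Force gives about 7.5 mm and geometry about 7.4 mm. Both white bottles haven't moved. I'm handing it in.

```bash
python3 -c "
from bench import r
print(r.hand_in())"
```

```text
the job is handed in; nothing more can be done
None
```

I handed the job in with the plunger pushed to its stop and back up, the brown bottle held upright in the cup about 7.5 mm down (from force and arm height), and the white bottles unmoved; the hand-in returned no verdict.

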